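# Fetch the spray gun's paint cup from the rinse cabinet

### The job

Slide the sloping clear sash of the rinse cabinet up until it stays up by itself and let go of it. Then reach in under it, take out the spray gun's paint cup (the aluminium cylinder with the narrow spigot on top) and stand it upright, spigot up, on the middle of the round black rubber pad in the steel tray, leaving the sash up.

Things in the scene. Friction and masses are not known exactly. Their poses are not given: they have to be found in the camera images.
- sash (a joint): Travel of the clear, steel-framed sash (356 mm wide, 260 long) up the 45 degree front of a clear wedge-shaped cabinet (400 mm wide, 425 high at the back, a counterweight outside its left side), along +x of sash_handle: 0 shut (the start), 0.24 m top stop. Raising takes up to 10 N. Let go low it slides shut; above 0.14 friction holds it. Fully up, a gripper fits straight down in front of it.
- sash_handle (a point): Middle of the sash's black grip bar, mid-width; moves with the sash. Bar 16 mm wide along y, 95 mm along x, 14 mm thick; its middle stands 42 mm off the plate on two legs, 105 mm up the slope from the sash's lower edge, 154 mm above the bench when shut. Axes: x up the slope (45 degrees, up and away from the robot), y level across the sash, z square out of the sash.
- cup_mid (a point): Middle of the paint cup's body, 30 mm above its underside: aluminium cylinder 46 mm wide, 60 mm high, with an 18 mm spigot on top (80 mm in all). Upright (z up) on the cabinet floor, 12 mm above the bench, 65 mm behind the 28 mm high front sill, 70 mm or more from the side walls, in a row with an open pot (56 mm wide, 45 high) and a low ring (48 wide, 22 high), 90 mm or more apart.
- pad (a point): Centre of the top of the round black rubber pad (80 mm wide, top 8 mm above the bench, z up) fixed in the half nearer the cabinet of an open steel tray, 220 x 320 mm, walls 28 mm high, standing on the bench right of the cabinet. The tray's walls are 85 mm (on +y) and 110 mm (on x) from it; the other half (-y) holds the spray gun, lying.

How it is judged:
By the outcome, as a careful person would: the job done as asked, in the order asked, and still so for the second after the job is handed in, with the robot touching nothing.
It also fails if it takes over 64 s, if anything falls off the work surface, if the arm or the gripper's body presses on something with over 40 N, if the wrist force passes 120 N, or if a joint passes its speed limit or range.

### The arm

A 6-joint arm with a two-finger parallel gripper is mounted at the origin on the work surface. World frame = base frame: x ahead of the robot, y to its left, z up, the work surface at z = 0. Lengths are in mm, angles in rad, forces in N, time in s.
With the tool pointing down it reaches from about 275 to 1000 mm from the base axis. Payload 8.4 kg.
Tool frame: the origin (TCP) lies at the very end of the fingers, on their centre line; the grasp point (between the pads) lies 19 mm behind it; z points along the fingers, y is the direction in which the jaws open and shut (so a half turn about z gives the same grasp; the last joint's range is limited). The gripper opens to 85 mm and grips with 20 to 120 N. Pads are 22 mm wide; open, the fingers measure 114 mm over their backs; the gripper's body (76 mm by 85 mm) begins 54 mm behind the grasp point. The pads swing forward as they close: fully open they stand 13 mm farther back than shut.
Start: joints at [-1.135, 0.353, 1.633, -0, 1.155, -0.002], TCP at [264.966, -566.057, 231.281] pointing down, gripper open.
Joint ranges: [-2.63, 2.63], [-0.92, 2.1], [0.06, 2.66], [-1.3, 4.44], [0, 2.69], [-3.02, 3.02]. Speed limits (rad/s): [2.22, 2.22, 2.79, 3.14, 3.14, 3.14].

### API

Orientations are given as [roll, pitch, yaw] about the fixed x, y, z axes, in that order (R = Rz(yaw) Ry(pitch) Rx(roll)).
In Python, from rig import sense, grab_frame, get_calibration, sign_off, boxes_of, trace gives the robot as it stands.
- The arm moves only by the tool servo_tool, never from a script. Its argument "rows" is a list of rows, each a list of 3 entries, a list of its own where there are three numbers: the finger opening in mm, from 0 to 85.4, then the shift along the tool's x, y, z in mm, then the turn, a rotation vector about the tool's x, y, z in degrees. A call has 1 to 8 rows; each row shifts and turns the commanded pose from where the row before left it, along the tool's axes as they then stand; what a row does not reach is not made up. A row lasts 1/8 s, in which the tool goes at most 62.5 mm and 10.7 degrees, less where a joint would pass 70% of its speed; a pose out of reach is approached as far as the arm can. A call is refused whole if a number of a shift passes 62.5 or a number of a turn 10.7, either way. A call with a gripper value outside its range is refused whole. The fingers move at their own pace and stop on an object; "force" is the grip in N (left out, the last holds). Time passes only in rows, so rows that do not move let the fingers close. It gives the time, the measured TCP pose, the force and the opening at its end, in the units of the state.
- sense(): the state, without advancing time (a new reading comes with each control period).
- grab_frame(name): name is "scene" or "top" or "wrist"; returns the picture (400x640x3 uint8, blue, green, red); there is no depth.
- get_calibration(name): a dict with "intrinsics" (3x3 intrinsics, pixels), "world_to_cam" (4x4, takes a point from world to camera coordinates). Camera axes: x right, y down, z forward; pixel columns grow to the right and rows downward; lengths in mm; the calibration is good to about 2 mm. A picture is of the moment at which its call begins: read the wrist's pose just before it. get_calibration takes no time and is no camera call; for the wrist camera it gives the pose at the moment of the call.
- sign_off(): hands the job in, once; it reports no verdict.
Trained networks look in the newest picture that a camera, given by its name, has taken for a name from the list of things; names that differ only in an ending like _2 or _b are one class to them, and where a whole thing is asked for, a point or a joint stands for the part that bears it (a point fixed in the world has none). Each returns a list of dicts, best first, with "conf" (0 to 1); they miss things now and then, are a little off and sometimes report something else, mostly with a low value. They report only what shows in the picture. A call takes as long as a camera call.
- boxes_of(camera, thing): "centre" ([x, y, z] in mm, in the coordinates of the camera as it stood for that picture, good to about 4 mm: the middle of the surface that is visible of it).
- trace(camera, thing): "mask" (400x640 bool, what is visible of it).
The state is a dict: "clock": time; "qpos": joint angles; "qvel": joint speeds; "joint_efforts": joint torques, N m; "eef_pos": TCP position; "tcp_rot": TCP orientation; "contact_force": force on the tool from outside, world axes, zero at the start; "wrist_torque": the same for the moment, N m; "opening": opening from 0.0 (shut) to 1.0 (fully open).
Only numpy, scipy, OpenCV 4.12 (cv2) and the standard library are available. Lean on these libraries where they do the work, as an engineer would, in place of code of your own. Each camera call takes 0.05 s, during which the arm holds its last target. There are 200 camera calls.

## Working session

There is one attempt and no reset: what is moved stays moved. The work goes in short steps, Python scripts to look and compute and a tool call to move; the robot and the scene stay as the last step left them, time stands still between calls to the robot, and variables do not carry over. Pictures are saved under pics/ and viewed, about 8 in all and at most 12, crops included, and the job is handed in when it is done.

Besides the shell and the picture viewer there is one more tool, called after "Emit:" as name(argument=value, ...) on one line, values as JSON. servo_tool: Moves the arm, as the interface text tells. Its arguments: {"type":"object","properties":{"rows":{"type":"array","items":{"type":"array"}},"force":{"type":"number"}},"required":["rows"]}

```bash
mkdir -p pics; ls
cat > h.py <<'E'
import numpy as np, cv2
from rig import sense, grab_frame, get_calibration, sign_off, boxes_of, trace
from scipy.spatial.transform import Rotation as R
def world(cam,thing,n=3):
    M=np.linalg.inv(get_calibration(cam)['world_to_cam'])
    return [(np.round((M@np.r_[b['centre'],1])[:3],1),round(b['conf'],2)) for b in boxes_of(cam,thing)[:n]]
def proj(cam,p):
    c=get_calibration(cam); q=(np.array(c['world_to_cam'])@np.r_[p,1])[:3]; q=np.array(c['intrinsics'])@q; return q[:2]/q[2]
def ray(cam,uv,z):
    c=get_calibration(cam); M=np.linalg.inv(c['world_to_cam']); d=M[:3,:3]@np.linalg.inv(c['intrinsics'])@np.r_[uv,1]
    o=M[:3,3]; return o+d*(z-o[2])/d[2]
def pose():
    s=sense(); return np.array(s['eef_pos']),R.from_euler('xyz',s['tcp_rot'])
E
python3 - <<'E'
from h import *
s=sense();print(s)
ims=[]
for c in ['scene','top']:
    im=grab_frame(c);cv2.imwrite(f'pics/{c}0.png',im)
    for t in ['sash','sash_handle','cup_mid','pad']:
        print(c,t,world(c,t))
E
```

```text
pics
{'clock': 0.0, 'qpos': array([-1.13541351e+00,  3.53658401e-01,  1.63413798e+00, -1.58809270e-05,
        1.15517830e+00, -2.36807918e-03]), 'qvel': array([ 0.00014265, -0.00034462, -0.00122619, -0.00101888, -0.00013288,
        0.00137967]), 'joint_efforts': array([ 1.29313339e-03, -6.05251694e+01, -3.42064869e+01,  5.23353879e-05,
        9.59328900e-03,  5.79779766e-06]), 'eef_pos': array([ 264.75430898, -565.633049  ,  230.553624  ]), 'tcp_rot': array([-3.14021060e+00,  1.12472848e-05,  4.37757328e-01]), 'contact_force': array([ 0.8915536 ,  0.7422508 , -0.24356723]), 'wrist_torque': array([ 0.02839463, -0.03436657,  0.02200809]), 'opening': 1.0027016193446796}
scene sash [(array([542.1, 144.9, 166.1]), 0.87)]
scene sash_handle [(array([541.1, 146.2, 169.6]), 0.71)]
scene cup_mid []
scene pad [(array([ 455.9, -288.6,    2.1]), 0.83)]
top sash [(array([538.5, 159.3, 160.5]), 0.84), (array([ 482.5, -319. ,    0.7]), 0.64)]
top sash_handle [(array([543.6, 157.2, 165.2]), 0.91), (array([ 480.5, -320.3,    1.7]), 0.46)]
top cup_mid []
top pad [(array([ 481.6, -315.2,    3. ]), 0.96)]
```

View pics/scene0.png

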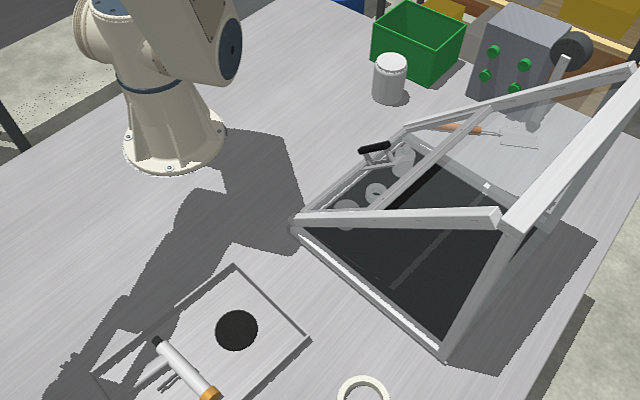

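View pics/top0.png

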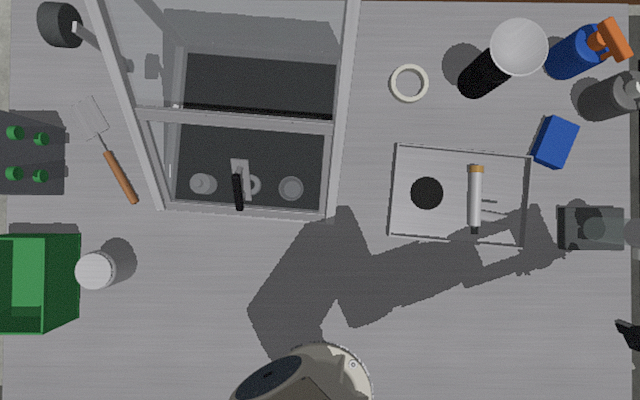

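The scene view shows the cabinet ahead-left, with the handle at (375,148) and three items behind the sash. The top view shows the handle at (237,190), items at (202,183), (252,185) and (290,188), and the pad at (427,193). I'll zoom in and work out the cabinet's yaw.

Run:
```python
from h import *
a=cv2.imread('pics/top0.png')[90:230,130:350];b=cv2.imread('pics/scene0.png')[120:240,280:480]
a=cv2.resize(a,None,fx=3.4,fy=3.4,interpolation=2)[:, :748];b=cv2.resize(b,(200*2,120*2),interpolation=2)
cv2.imwrite('pics/zoom.png',a)
for uv in [(202,183),(252,185),(290,188)]: print(uv, ray('top',uv,60).round(), ray('top',uv,12).round())
print('pad',ray('top',(427,193),8), ray('scene',(236.5,330),8))
m=trace('top','sash_handle')
grab_frame('top')
for t in ['pad','sash_handle','sash']:
    for d in trace('top',t)[:1]:
        k=d['mask'].astype(np.uint8);ys,xs=np.nonzero(k);print(t,d['conf'],xs.min(),xs.max(),ys.min(),ys.max(),xs.mean(),ys.mean(),cv2.minAreaRect(np.c_[xs,ys].astype(np.float32)))
        if t=='pad': print(ray('top',(xs.mean(),ys.mean()),8))
# front sill, tray edges
print('sill', ray('top',(165,207),28), ray('top',(332,219),28))
print('tray', ray('top',(397,144),28), ray('top',(531,157),28), ray('top',(388,235),28))
print(get_calibration('top'))
```

```text
(202, 183) [499. 263.  60.] [501. 278.  12.]
(252, 185) [495. 152.  60.] [497. 160.  12.]
(290, 188) [489.  67.  60.] [491.  70.  12.]
pad [ 481.39482996 -255.41530194    8.        ] [ 485.30756941 -254.95339611    8.        ]
pad 0.78 387 533 142 248 457.9181052456009 194.4445834375782 ((459.8753356933594, 194.93463134765625), (139.97415161132812, 95.9153060913086), 5.273895740509033)
[ 478.49054619 -329.30513424    8.        ]
sash_handle 0.92 134 333 105 220 239.4245967965416 161.32926896857506 ((229.6866912841797, 162.49111938476562), (200.169921875, 103.00910186767578), 5.128190994262695)
sash 0.68 135 333 105 221 239.2831456989835 161.3487266367909 ((230.45469665527344, 162.81637573242188), (199.20358276367188, 103.78841400146484), 4.573921203613281)
sill [443.94583509 357.84162597  28.        ] [418.80108998 -28.8075129   28.        ]
tray [ 594.70007967 -179.41289506   28.        ] [ 566.8525985  -493.62433211   28.        ] [ 382.55328281 -159.13616458   28.        ]
{'intrinsics': array([[382.36074496,   0.        , 323.06580913],
       [  0.        , 382.36074496, 195.89541523],
       [  0.        ,   0.        ,   1.        ]]), 'world_to_cam': array([[ 7.06328614e-03, -9.99934123e-01,  9.04762552e-03,
        -1.12781435e+01],
       [-9.99766678e-01, -7.24622574e-03, -2.03490144e-02,
         4.72697021e+02],
       [ 2.04132350e-02, -8.90178360e-03, -9.99751998e-01,
         9.06760665e+02],
       [ 0.00000000e+00,  0.00000000e+00,  0.00000000e+00,
         1.00000000e+00]])}
```

View pics/zoom.png

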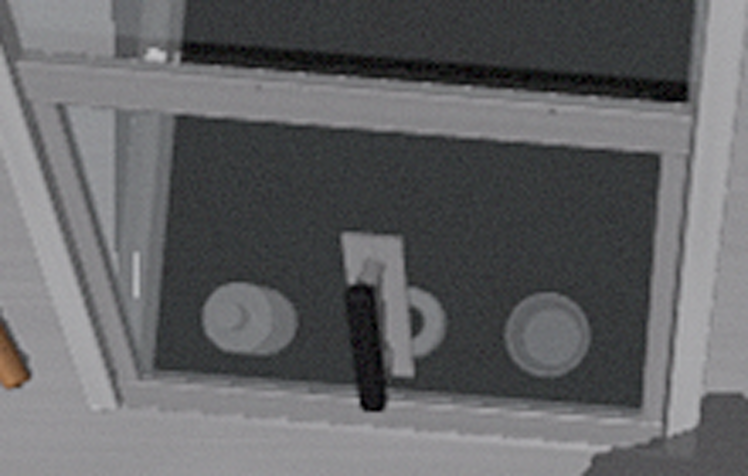

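The leftmost item, at top (200,184), has the spigot, so it is the cup. The ring is in the middle and the pot is on the right. Next I'll compute the handle, cup and pad positions and the approach moves.

```bash
cat >> h.py <<'E'
def tri(obs):
    A=np.zeros((3,3));b=np.zeros(3)
    for cam,uv in obs:
        c=get_calibration(cam);M=np.linalg.inv(c['world_to_cam']);d=M[:3,:3]@np.linalg.inv(c['intrinsics'])@np.r_[uv,1];d/=np.linalg.norm(d)
        P=np.eye(3)-np.outer(d,d);A+=P;b+=P@M[:3,3]
    return np.linalg.solve(A,b)
def plan(pos,rpy,n):
    """turns spread over n rows while translating straight: rows of tool shift, turn"""
    p,r=pose();T=R.from_euler('xyz',rpy);rv=(r.inv()*T).as_rotvec()
    print('tool-frame shift now',(r.inv().apply(np.array(pos)-p)).round(1),'in target frame',T.inv().apply(np.array(pos)-p).round(1),'turn deg',np.degrees(rv).round(1))
    for i in range(n):
        ri=r*R.from_rotvec(rv*i/n); print(ri.inv().apply((np.array(pos)-p)/n).round(1),np.degrees(rv/n).round(2))
E
python3 - <<'E'
from h import *
print('h top',ray('top',(238,192),154),'tri',tri([('top',(238,192)),('scene',(375,148))]))
print('cup bodytop', ray('top',(200,184.1),72),'spig',ray('top',(198,183),92))
h=ray('top',(238,192),154); yaw=-0.065; Rh=R.from_euler('xyz',[np.pi,-np.pi/4,yaw])
print(h,Rh.as_matrix().round(3))
plan(h-Rh.apply([0,0,130]),[np.pi,-np.pi/4,yaw],16)
E
```

```text
h top [476.24828265 162.8093425  154.        ] tri [477.83024737 164.51270047 152.2417396 ]
cup bodytop [495.4254669  264.06847712  72.        ] spig [496.78381626 262.14048035  92.        ]
[476.24828265 162.8093425  154.        ] [[ 0.706 -0.065  0.706]
 [-0.046 -0.998 -0.046]
 [ 0.707  0.    -0.707]]
tool-frame shift now [ 419.8 -614.8  -14.6] in target frame [  61.  -741.1   40.3] turn deg [-11.3  44.   27.3]
[ 26.2 -38.4  -0.9] [-0.71  2.75  1.71]
[ 25.1 -39.2  -0.2] [-0.71  2.75  1.71]
[ 23.9 -39.9   0.5] [-0.71  2.75  1.71]
[ 22.7 -40.6   1.2] [-0.71  2.75  1.71]
[ 21.4 -41.3   1.7] [-0.71  2.75  1.71]
[ 20.1 -41.9   2.2] [-0.71  2.75  1.71]
[ 18.7 -42.5   2.6] [-0.71  2.75  1.71]
[ 17.3 -43.1   2.9] [-0.71  2.75  1.71]
[ 15.8 -43.6   3.2] [-0.71  2.75  1.71]
[ 14.4 -44.1   3.4] [-0.71  2.75  1.71]
[ 12.9 -44.6   3.5] [-0.71  2.75  1.71]
[ 11.4 -45.    3.5] [-0.71  2.75  1.71]
[  9.9 -45.3   3.5] [-0.71  2.75  1.71]
[  8.4 -45.7   3.3] [-0.71  2.75  1.71]
[  6.8 -45.9   3.1] [-0.71  2.75  1.71]
[  5.3 -46.1   2.9] [-0.71  2.75  1.71]
```

Emit:
servo_tool(rows=[[85, [26, -38, -1], [0, 0, 1.7]], [85, [26, -38, -1], [0, 0, 1.7]], [85, [26, -39, -1], [0, 0, 1.7]], [85, [25, -40, -1], [0, 0, 1.7]], [85, [22, -42, -1], [0, 0, 1.7]], [85, [20, -42, -1], [0, 0, 1.7]], [85, [18, -43, -1], [0, 0, 1.7]], [85, [16, -44, -1], [0, 0, 1.7]]])

```text
clock: 1.75
eef_pos: [327.7, -196.7, 239.5]
tcp_rot: [3.141, -0.001, 0.199]
contact_force: [0.6, -0.2, 0.4]
opening: 0.993
```

Run:
```python
from h import *
print(pose()[0],sense()['tcp_rot'],sense()['qpos'])
h=np.array([477,163.5,153.5]); yaw=-0.065; Rh=R.from_euler('xyz',[np.pi,-np.pi/4,yaw])
plan(h-Rh.apply([0,0,130]),[np.pi,-np.pi/4,yaw],10)
```

```text
[ 327.65004722 -196.68944332  239.54338033] [ 3.14111168e+00 -6.87185236e-04  1.99097436e-01] [-5.44667521e-01 -5.33754083e-02  2.10150307e+00  1.25365979e-04
  1.09263362e+00  8.26973894e-01]
tool-frame shift now [ 128.9 -347.5   -6. ] in target frame [  28.  -369.1   19.7] turn deg [-5.9 44.7 14.4]
[ 12.9 -34.8  -0.6] [-0.59  4.47  1.44]
[ 12.  -35.1   0. ] [-0.59  4.47  1.44]
[ 11.1 -35.4   0.6] [-0.59  4.47  1.44]
[ 10.2 -35.6   1. ] [-0.59  4.47  1.44]
[  9.2 -35.9   1.4] [-0.59  4.47  1.44]
[  8.2 -36.1   1.7] [-0.59  4.47  1.44]
[  7.1 -36.3   1.9] [-0.59  4.47  1.44]
[  6.  -36.5   2.1] [-0.59  4.47  1.44]
[  5.  -36.7   2.1] [-0.59  4.47  1.44]
[  3.9 -36.8   2.1] [-0.59  4.47  1.44]
```

Emit:
servo_tool(rows=[[85, [13, -35, 0], [0, 0, 1.4]], [85, [13, -35, 0], [0, 0, 1.4]], [85, [13, -35, 0], [-0.6, 4.5, 1.4]], [85, [12, -35, 1], [-0.6, 4.5, 1.4]], [85, [11, -36, 1], [-0.6, 4.5, 1.4]], [85, [10, -36, 1], [-0.6, 4.5, 1.4]], [85, [9, -36, 2], [-0.6, 4.5, 1.4]], [85, [8, -36, 2], [-0.6, 4.5, 1.4]]])

```text
clock: 2.75
eef_pos: [383.4, 89.6, 240.1]
tcp_rot: [3.111, -0.465, 0.012]
contact_force: [-0.4, -1.8, -0.6]
opening: 0.997
```

Run:
```python
from h import *
print(pose()[0],sense()['tcp_rot'],sense()['qpos'])
h=np.array([477,163.5,153.5]); yaw=-0.065; Rh=R.from_euler('xyz',[np.pi,-np.pi/4,yaw])
plan(h-Rh.apply([0,0,110]),[np.pi,-np.pi/4,yaw],4)
```

```text
[383.41070076  89.5784884  240.07182033] [ 3.11058978 -0.46459013  0.01179414] [ 0.39850921 -0.26823104  2.35680353 -0.32998987  0.65586906  2.18698319]
tool-frame shift now [ 11.2 -79.2  13. ] in target frame [  1.4 -79.8  13.9] turn deg [-0.8 18.3  3.9]
[  2.8 -19.8   3.2] [-0.21  4.58  0.97]
[  2.2 -19.9   3.4] [-0.21  4.58  0.97]
[  1.6 -19.9   3.5] [-0.21  4.58  0.97]
[  1.  -19.9   3.5] [-0.21  4.58  0.97]
```

Emit:
servo_tool(rows=[[85, [3, -20, 3], [-0.2, 4.6, 1]], [85, [2, -20, 3], [-0.2, 4.6, 1]], [85, [2, -20, 3], [-0.2, 4.6, 1]], [85, [1, -20, 3], [-0.2, 4.6, 1]]])

```text
clock: 3.25
eef_pos: [404.4, 145.1, 256.4]
tcp_rot: [3.136, -0.723, -0.034]
contact_force: [0.2, -1.3, -0.4]
opening: 0.991
```

Run:
```python
from h import *
print(pose()[0],sense()['tcp_rot'],sense()['qpos'])
h=np.array([477,163.5,153.5]); yaw=-0.065; Rh=R.from_euler('xyz',[np.pi,-np.pi/4,yaw])
im=grab_frame('wrist');cv2.imwrite('pics/w1.png',im)
print('pred',proj('wrist',h),[proj('wrist',h+Rh.apply([s,0,0])).round() for s in(-47,47)])
plan(h-Rh.apply([0,0,110]),[np.pi,-np.pi/4,yaw],1)
```

```text
[404.4177989  145.09024042 256.43297374] [ 3.1364983  -0.72271891 -0.03397626] [ 0.70875268 -0.23957863  2.42387318 -0.93241622  0.59642391  3.01498743]
pred [298.99810994 216.54774625] [array([299., 260.]), array([298., 168.])]
tool-frame shift now [-24.7 -22.5  16. ] in target frame [-26.  -22.4  14.1] turn deg [-1.   3.3  0.9]
[-24.7 -22.5  16. ] [-1.03  3.32  0.9 ]
```

View pics/w1.png

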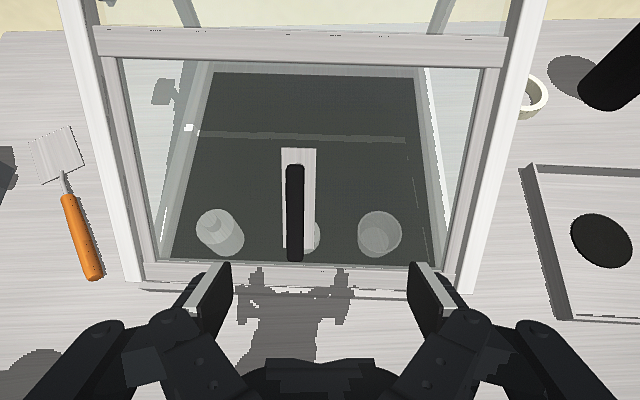

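The wrist view shows the bar from (295,165) to (294,260). The prediction was x≈298, so the handle estimate is good, at y≈166. Joint 6 is at its limit, so I'll use the equivalent half-turned grasp.

Emit:
servo_tool(rows=[[85, [0, 0, 0], [0, 0, -10.6]], [85, [0, 0, 0], [0, 0, -10.6]], [85, [0, 0, 0], [0, 0, -10.6]], [85, [0, 0, 0], [0, 0, -10.6]], [85, [0, 0, 0], [0, 0, -10.6]], [85, [0, 0, 0], [0, 0, -10.6]], [85, [0, 0, 0], [0, 0, -10.6]], [85, [0, 0, 0], [0, 0, -10.6]]])

```text
clock: 4.3
eef_pos: [405.8, 143.6, 258.2]
tcp_rot: [2.42, -0.06, 1.46]
contact_force: [-0.3, 0.0, -0.4]
opening: 0.997
```

Emit:
servo_tool(rows=[[85, [0, 0, 0], [0, 0, -10.6]], [85, [0, 0, 0], [0, 0, -10.6]], [85, [0, 0, 0], [0, 0, -10.6]], [85, [0, 0, 0], [0, 0, -10.6]], [85, [0, 0, 0], [0, 0, -10.6]], [85, [0, 0, 0], [0, 0, -10.6]], [85, [0, 0, 0], [0, 0, -10.6]], [85, [0, 0, 0], [0, 0, -10.6]]])

```text
clock: 5.3
eef_pos: [405.8, 143.6, 258.3]
tcp_rot: [2.984, 0.71, 2.859]
contact_force: [0.6, 0.5, -0.4]
opening: 0.996
```

```bash
cat >> h.py <<'E'
H=np.array([477,166,153.5]); yaw=-0.065
RH=R.from_euler('xyz',[np.pi,-np.pi/4,yaw])*R.from_euler('z',np.pi)
E
python3 - <<'E'
from h import *
print(pose()[0],sense()['tcp_rot'],sense()['qpos'])
plan(H-RH.apply([0,0,60]),RH.as_euler('xyz'),4)
E
```

```text
[405.82789759 143.58461089 258.26653981] [2.98402323 0.70954473 2.85878758] [ 0.70219166 -0.24245294  2.42144377 -0.92744277  0.59640332  0.04992247]
tool-frame shift now [24.9 22.3 65.1] in target frame [24.9 27.  63.3] turn deg [ 0.5 -3.6 -9.5]
[ 6.2  5.6 16.3] [ 0.13 -0.9  -2.36]
[ 6.3  5.9 16.2] [ 0.13 -0.9  -2.36]
[ 6.3  6.2 16. ] [ 0.13 -0.9  -2.36]
[ 6.2  6.5 15.9] [ 0.13 -0.9  -2.36]
```

Emit:
servo_tool(rows=[[85, [6, 6, 16], [0.1, -0.9, -2.4]], [85, [6, 6, 16], [0.1, -0.9, -2.4]], [85, [6, 6, 16], [0.1, -0.9, -2.4]], [85, [6, 6, 16], [0.1, -0.9, -2.4]], [85, [0, 0, 0], [0, 0, 0]]])

```text
clock: 5.92
eef_pos: [431.7, 172.5, 211.5]
tcp_rot: [-3.134, 0.766, 3.08]
contact_force: [0.9, 0.4, 0.2]
opening: 0.995
```

Run:
```python
from h import *
print(pose()[0],sense()['tcp_rot'],sense()['qpos'])
im=grab_frame('wrist');cv2.imwrite('pics/w2.png',im)
print('pred',proj('wrist',H),[proj('wrist',H+RH.apply([s,0,0])).round() for s in(-47,47)],proj('wrist',pose()[0]))
plan(H+RH.apply([0,0,14]),RH.as_euler('xyz'),4)
```

```text
[431.70723712 172.46435639 211.49086444] [-3.13435904  0.76607259  3.08032831] [ 0.76627028 -0.03527605  2.43284098 -1.29330368  0.56550265  0.34225709]
pred [314.26996035 206.69786265] [array([314., 263.]), array([314., 143.])] [317.53598555 262.91544273]
tool-frame shift now [ 6.9 -2.8 87.6] in target frame [ 8.5 -3.2 87.5] turn deg [-0.3 -1.1  0.1]
[ 1.7 -0.7 21.9] [-0.06 -0.27  0.03]
[ 1.8 -0.7 21.9] [-0.06 -0.27  0.03]
[ 1.9 -0.8 21.9] [-0.06 -0.27  0.03]
[ 2.  -0.8 21.9] [-0.06 -0.27  0.03]
```

View pics/w2.png

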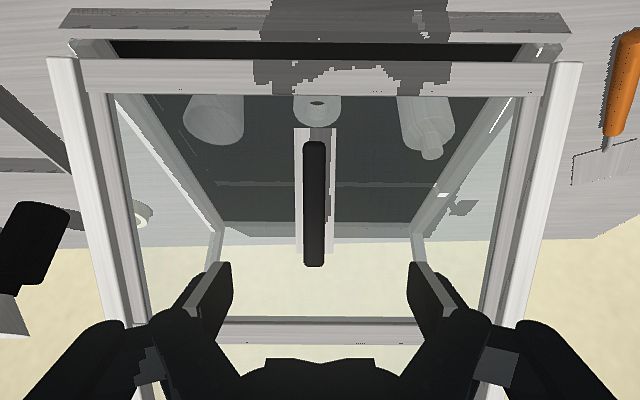

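The bar is at (314, 142–267), matching the prediction of (314, 143–263). Joint 4 is near its limit, so I'll go forward in small steps and watch it.

Emit:
servo_tool(rows=[[85, [2, 0, 15], [0, 0, 0]], [85, [2, 0, 15], [0, 0, 0]]])

```text
clock: 6.22
eef_pos: [445.8, 173.8, 201.4]
tcp_rot: [-3.128, 0.744, 3.08]
contact_force: [-0.2, 0.5, 0.5]
opening: 0.999
```

Run:
```python
from h import *
print(pose()[0],sense()['tcp_rot'],sense()['qpos'])
plan(H+RH.apply([0,0,14]),RH.as_euler('xyz'),3)
```

```text
[445.75749623 173.80675203 201.42479491] [-3.12786223  0.74392188  3.07999926] [ 0.72707402  0.00701601  2.40867349 -1.29484248  0.5343726   0.3241433 ]
tool-frame shift now [ 8.6 -4.9 70.8] in target frame [11.5 -5.8 70.3] turn deg [-0.7 -2.4  0.2]
[ 2.9 -1.6 23.6] [-0.22 -0.79  0.05]
[ 3.2 -1.7 23.5] [-0.22 -0.79  0.05]
[ 3.5 -1.8 23.5] [-0.22 -0.79  0.05]
```

Run:
```python
from h import *
T=R.from_euler('xyz',[np.pi,-0.63,yaw])*R.from_euler('z',np.pi)
print((H+RH.apply([-12,0,0])+T.apply([0,0,14])).round(1))
plan(H+RH.apply([-12,0,0])+T.apply([0,0,14]),T.as_euler('xyz'),4)
```

```text
[493.7 164.9 150.7]
tool-frame shift now [-1.2 -5.  70.2] in target frame [-9.2 -5.8 69.5] turn deg [-0.7  6.5  0.1]
[-0.3 -1.2 17.5] [-0.17  1.63  0.03]
[-0.8 -1.3 17.5] [-0.17  1.63  0.03]
[-1.3 -1.3 17.5] [-0.17  1.63  0.03]
[-1.8 -1.4 17.4] [-0.17  1.63  0.03]
```

Emit:
servo_tool(rows=[[85, [0, -1, 5], [-0.2, 3, 0]], [85, [-1, -1, 15], [-0.2, 3.5, 0]], [85, [-2, -1, 17], [-0.2, 0, 0]], [85, [-2, -1, 17], [-0.2, 0, 0]], [85, [-2, -1, 15], [0, 0, 0]], [85, [0, 0, 0], [0, 0, 0]]])

```text
clock: 6.98
eef_pos: [492.5, 164.7, 149.6]
tcp_rot: [-3.141, 0.629, 3.079]
contact_force: [0.7, -0.7, 0.7]
opening: 0.997
```

Run:
```python
from h import *
print(pose()[0],sense()['tcp_rot'],sense()['qpos'])
T=R.from_euler('xyz',[np.pi,-0.63,yaw])*R.from_euler('z',np.pi)
plan(H+RH.apply([-12,0,0])+T.apply([0,0,14]),T.as_euler('xyz'),1)
```

```text
[492.51149981 164.67581961 149.60277302] [-3.14051135  0.62885355  3.07893035] [ 0.54321084  0.15549668  2.33448743 -1.26376166  0.36007541  0.18422634]
tool-frame shift now [-1.6  0.3 -0.2] in target frame [-1.6  0.3 -0.2] turn deg [ 0.  -0.1  0.1]
[-1.6  0.3 -0.2] [ 0.02 -0.07  0.11]
```

Emit:
servo_tool(rows=[[8, [0, 0, 0], [0, 0, 0]], [8, [0, 0, 0], [0, 0, 0]], [8, [0, 0, 0], [0, 0, 0]], [8, [0, 0, 0], [0, 0, 0]], [8, [0, 0, 0], [0, 0, 0]]], force=50)

```text
clock: 7.6
eef_pos: [491.8, 163.8, 150.9]
tcp_rot: [-3.139, 0.631, 3.078]
contact_force: [-4.7, -6.2, 9.5]
opening: 0.179
```

Emit:
servo_tool(rows=[[8, [-9.9, 0, -1.6], [0, 0, 0]], [8, [-14.8, 0, -2.3], [0, 0, 0]], [8, [-14.8, 0, -2.3], [0, 0, 0]], [8, [-14.8, 0, -2.3], [0, 0, 0]]])

```text
clock: 8.1
eef_pos: [528.5, 161.1, 187.7]
tcp_rot: [-3.138, 0.626, 3.079]
contact_force: [-8.4, -3.7, -0.8]
opening: 0.176
```

Run:
```python
from h import *
print(pose()[0],sense()['tcp_rot'],sense()['qpos'],sense()['opening'])
```

```text
[528.53365604 161.13503989 187.74595596] [-3.13828766  0.62609139  3.07925818] [ 0.48532053  0.11661027  2.24580941 -0.96196804  0.38480898 -0.18542577] 0.17645786532094906
```

Emit:
servo_tool(rows=[[8, [-19.8, 0, -3.1], [0, 0, 0]], [8, [-19.8, 0, -3.1], [0, 0, 0]], [8, [-19.8, 0, -3.1], [0, 0, 0]], [8, [-19.8, 0, -3.1], [0, 0, 0]], [8, [-19.8, 0, -3.1], [0, 0, 0]], [8, [-19.8, 0, -3.1], [0, 0, 0]], [8, [-19.8, 0, -3.1], [0, 0, 0]]])

```text
clock: 8.98
eef_pos: [627.8, 154.0, 287.3]
tcp_rot: [-3.136, 0.625, 3.079]
contact_force: [-8.4, -13.8, 2.5]
opening: 0.175
```

Run:
```python
from h import *
p=pose()[0];print(p,sense()['tcp_rot'],sense()['qpos'],sense()['opening'], (RH.apply([-1,0,0])*(p-[491.8,163.8,150.9])).sum(), RH.inv().apply(p-[491.8,163.8,150.9]))
```

```text
[627.79941527 153.96777165 287.31854475] [-3.13611943  0.62499655  3.07948892] [ 0.37152099  0.10224303  1.98238032 -0.51187249  0.53754686 -0.76148454] 0.1750933531525052 192.8770976052568 [-1.92877098e+02 -9.77726582e-01 -4.78585452e-02]
```

Emit:
servo_tool(rows=[[8, [-14.8, 0, -2.2], [0, 0, 0]], [8, [-14.8, 0, -2.2], [0, 0, 0]], [8, [-11.5, 0, -1.8], [0, 0, 0]], [8, [0, 0, 0], [0, 0, 0]]])

```text
clock: 9.48
eef_pos: [658.8, 151.7, 318.4]
tcp_rot: [-3.136, 0.629, 3.079]
contact_force: [-7.1, -16.1, 9.4]
opening: 0.173
```

Run:
```python
from h import *
p=pose()[0];print(sense()['qpos'],sense()['opening'], RH.inv().apply(p-[491.8,163.8,150.9]))
```

```text
[ 0.34495023  0.11342295  1.89607796 -0.44123654  0.5905854  -0.86085188] 0.1732139564975128 [-2.36864749e+02 -1.19447750e+00 -1.93132674e-02]
```

Emit:
servo_tool(rows=[[85, [0, 0, 0], [0, 0, 0]], [85, [0, 0, 0], [0, 0, 0]], [85, [0, 0, 0], [0, 0, 0]], [85, [0, 0, -20], [0, 0, 0]], [85, [0, 0, -40], [0, 0, 0]], [85, [0, 0, -40], [0, 0, 0]], [85, [0, 0, -40], [0, 0, 0]], [85, [0, 0, 0], [0, 0, 0]]])

```text
clock: 10.48
eef_pos: [576.3, 160.9, 435.7]
tcp_rot: [3.137, 0.636, 3.078]
contact_force: [-0.7, -0.3, 0.5]
opening: 0.994
```

Run:
```python
from h import *
print(pose()[0],sense()['qpos'])
im=grab_frame('top');cv2.imwrite('pics/t2.png',im)
print('top',world('top','cup_mid'),world('top','sash'))
im2=grab_frame('wrist')
print('wrist',world('wrist','cup_mid'),world('wrist','sash'))
cv2.imwrite('pics/tw2.png',np.vstack([cv2.resize(im,(480,300)),cv2.resize(im2,(480,300))]))
```

```text
[576.3431584  160.86357844 435.70616339] [ 0.42897696 -0.11393387  1.8667816  -0.37879094  0.84674336 -0.90618528]
top [(array([496.5, 254.9,  71.4]), 0.66)] [(array([687. , 135.8, 311.5]), 0.66)]
wrist [] [(array([666.4, 153.2, 300.3]), 0.86)]
```

View pics/tw2.png

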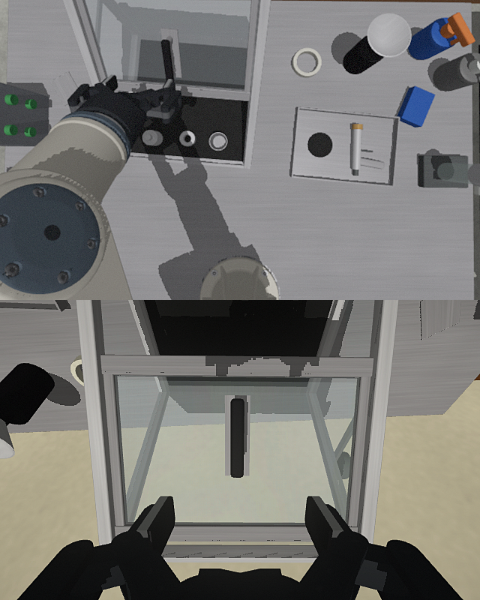

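Top shows the sash up and holding, with the cup at about (200,183) in the open front. Now I'll go over the cup with the tool vertical.

Run:
```python
from h import *
plan([490,262,260],[np.pi,0,np.pi+yaw],8)
```

```text
tool-frame shift now [174.9  96.7  82.4] in target frame [ 93.3  96.3 169.5] turn deg [ 0.  36.   0.2]
[21.9 12.1 10.3] [0.   4.5  0.02]
[21.  12.1 12. ] [0.   4.5  0.02]
[20.  12.1 13.6] [0.   4.5  0.02]
[18.9 12.1 15.1] [0.   4.5  0.02]
[17.6 12.1 16.6] [0.   4.5  0.02]
[16.3 12.1 17.9] [0.   4.5  0.02]
[14.8 12.1 19.1] [0.   4.5  0.02]
[13.3 12.  20.2] [0.   4.5  0.02]
```

Emit:
servo_tool(rows=[[85, [22, 12, 10], [0, 4.5, 0]], [85, [21, 12, 12], [0, 4.5, 0]], [85, [20, 12, 14], [0, 4.5, 0]], [85, [19, 12, 15], [0, 4.5, 0]], [85, [18, 12, 17], [0, 4.5, 0]], [85, [16, 12, 18], [0, 4.5, 0]], [85, [15, 12, 19], [0, 4.5, 0]], [85, [13, 12, 20], [0, 4.5, 0]]])

```text
clock: 11.78
eef_pos: [489.8, 261.8, 259.1]
tcp_rot: [-3.141, -0.002, 3.079]
contact_force: [0.1, -0.3, -0.7]
opening: 1.001
```

Emit:
servo_tool(rows=[[85, [0, 0, 0], [0, 0, 0]]])

```text
clock: 11.9
eef_pos: [489.8, 261.3, 258.1]
tcp_rot: [-3.139, -0.002, 3.079]
contact_force: [0.2, -0.3, -0.3]
opening: 0.994
```

Run:
```python
from h import *
print(pose()[0],sense()['tcp_rot'],sense()['qpos'])
im=grab_frame('wrist');cv2.imwrite('pics/w3.png',im)
print('wrist',world('wrist','cup_mid'))
for p in ([496,262,72],[496,262,92],[496,262,12]): print(proj('wrist',p).round(1))
for d in trace('wrist','cup_mid')[:1]:
    ys,xs=np.nonzero(d['mask']);print(d['conf'],xs.min(),xs.max(),ys.min(),ys.max(),xs.mean(),ys.mean())
```

```text
[489.78458456 261.30367562 258.14965061] [-3.13923051e+00 -1.87312364e-03  3.07930151e+00] [ 4.88028935e-01  2.20482180e-01  1.75292384e+00 -1.12232104e-03
  1.17101874e+00 -1.02004018e+00]
wrist [(array([494.9, 263.9,  74. ]), 0.69)]
[319.5 185.7]
[319.5 190.4]
[319.5 174.4]
0.96 306 345 160 208 325.5306388526727 184.58800521512387
```

View pics/w3.png

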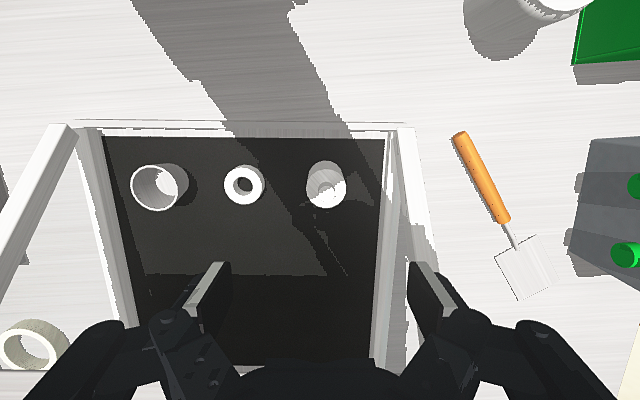

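The wrist view shows the cup at (325,188), upright. The ring is at (244,185) and the pot at (157,187).

Run:
```python
from h import *
print('w',ray('wrist',(325.5,188),72))
r,u=np.array(ray('wrist',(325.5,188),72)),None
print('ring',ray('wrist',(244,185),34),'tri',tri([('wrist',(325.5,188)),('top',(200,184.1))]))
plan([497,267,150],[np.pi,0,np.pi+yaw],2)
```

```text
w [499.45282817 268.72402538  72.        ]
ring [499.19566642 167.24940653  34.        ] tri [497.97664347 267.10284519  68.14525515]
tool-frame shift now [ -5.6   6.2 111.1] in target frame [ -6.    6.2 111. ] turn deg [-0.   0.2  0.2]
[-2.8  3.1 55.5] [-0.    0.1   0.08]
[-2.9  3.1 55.5] [-0.    0.1   0.08]
```

Emit:
servo_tool(rows=[[85, [-3.5, 3, 40], [0, 0, 0]], [85, [-3.5, 3, 40], [0, 0, 0]], [85, [0, 0, 40], [0, 0, 0]], [85, [0, 0, 30], [0, 0, 0]], [85, [0, 0, 25], [0, 0, 0]], [85, [0, 0, 20], [0, 0, 0]], [85, [0, 0, 16], [0, 0, 0]], [85, [0, 0, 8], [0, 0, 0]]])

```text
clock: 13.05
eef_pos: [498.1, 267.1, 41.6]
tcp_rot: [3.141, 0.003, 3.079]
contact_force: [0.3, 0.3, 0.1]
opening: 0.994
```

Emit:
servo_tool(rows=[[85, [0, 0, 6], [0, 0, 0]], [85, [0, 0, 0], [0, 0, 0]]])

```text
clock: 13.3
eef_pos: [498.0, 267.2, 35.8]
tcp_rot: [3.141, 0.002, 3.079]
contact_force: [-0.6, -0.9, 0.0]
opening: 1.001
```

Emit:
servo_tool(rows=[[85, [0, 0, 4], [0, 0, 0]], [60, [0, 0, 0], [0, 0, 0]], [38, [0, 0, 0], [0, 0, 0]], [38, [0, 0, 0], [0, 0, 0]], [38, [0, 0, 0], [0, 0, 0]], [38, [0, 0, 0], [0, 0, 0]]], force=40)

```text
clock: 14.05
eef_pos: [498.1, 267.3, 32.0]
tcp_rot: [3.141, 0.002, 3.079]
contact_force: [-0.4, 0.6, 4.1]
opening: 0.533
```

Run:
```python
from h import *
s=sense();print(s['eef_pos'],s['opening']*85.4,s['contact_force'])
im=grab_frame('wrist');cv2.imwrite('pics/w4.png',im)
```

```text
[498.1327984  267.30721145  32.03177941] 45.49422448618996 [-0.4409327   0.63687935  4.10004163]
```

View pics/w4.png

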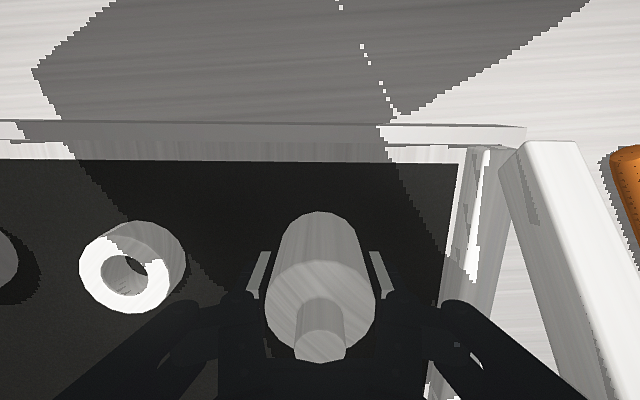

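Cup grasped: the opening is 45.5 mm against its 46 mm diameter. Lifting out.

Emit:
servo_tool(rows=[[38, [0, 0, -10], [0, 0, 0]], [38, [0, 0, -20], [0, 0, 0]], [38, [2, 0, -28], [0, 0, 0]], [38, [4, 0, -28], [0, 0, 0]], [38, [4, 0, -28], [0, 0, 0]], [38, [5, 0, -28], [0, 0, 0]], [38, [5, -1, -28], [0, 0, 0]], [38, [0, 0, -28], [0, 0, 0]]])

```text
clock: 15.1
eef_pos: [476.7, 267.1, 230.8]
tcp_rot: [-3.141, 0.001, 3.08]
contact_force: [1.3, -0.0, -0.4]
opening: 0.527
```

Emit:
servo_tool(rows=[[38, [-1, -15, 0], [0, 0, 0]], [38, [-2, -30, 0], [0, 0, 0]], [38, [-3, -40, 0], [0, 0, 0]], [38, [-3, -40, 0], [0, 0, 0]], [38, [-3, -40, 0], [0, 0, 0]], [38, [-3, -40, 0], [0, 0, 0]], [38, [-3, -40, 0], [0, 0, 0]], [38, [-3, -40, 0], [0, 0, 0]]])

```text
clock: 16.1
eef_pos: [479.3, -20.3, 228.4]
tcp_rot: [-3.141, -0.0, 3.079]
contact_force: [0.6, 0.3, -2.3]
opening: 0.525
```

Emit:
servo_tool(rows=[[38, [-3, -40, 0], [0, 0, 0]], [38, [-3, -40, 0], [0, 0, 0]], [38, [-3, -40, 0], [0, 0, 0]], [38, [-3, -40, 0], [0, 0, 0]], [38, [-3, -40, 0], [0, 0, 0]], [38, [-2, -25, 0], [0, 0, 0]], [38, [0, -11, 0], [0, 0, 0]], [38, [0, 0, 0], [0, 0, 0]]])

```text
clock: 17.1
eef_pos: [482.1, -255.1, 228.9]
tcp_rot: [3.141, 0.0, 3.078]
contact_force: [-0.1, -0.2, -2.1]
opening: 0.528
```

Run:
```python
from h import *
s=sense();print(s['eef_pos'],s['tcp_rot'],s['opening']*85.4,s['contact_force'],s['qpos'])
im=grab_frame('wrist')
print('pad pred',proj('wrist',[483,-255,8]),world('wrist','pad'))
for d in trace('wrist','pad')[:2]:
    ys,xs=np.nonzero(d['mask']);print(d['conf'],xs.min(),xs.max(),ys.min(),ys.max(),xs.mean(),ys.mean(),len(xs))
im2=grab_frame('scene');print(world('scene','cup_mid'))
cv2.imwrite('pics/p1.png',np.vstack([cv2.resize(im,(480,300)),cv2.resize(im2,(480,300))]))
plan([483,-255,75],[np.pi,0,np.pi+yaw],1)
```

```text
[ 482.14665084 -255.05765952  228.86482369] [3.14075950e+00 3.90383323e-04 3.07821551e+00] 45.05097050712811 [-0.08817166 -0.21322856 -2.05764754] [-4.89908972e-01  2.32235779e-01  1.80678910e+00  1.03099057e-03
  1.10255727e+00 -1.99779362e+00]
pad pred [317.85485965 175.67131525] [(array([ 457.7, -331.3,    8.9]), 0.67)]
0.89 97 404 68 262 252.45304619504574 157.69758982370007 44810
[(array([ 496.9, -260.6,  265.5]), 0.55)]
tool-frame shift now [  0.3  -1.  154.7] in target frame [  0.   -0.9 154.7] turn deg [0.  0.1 0.2]
[  0.3  -1.  154.7] [0.01 0.1  0.22]
```

View pics/p1.png

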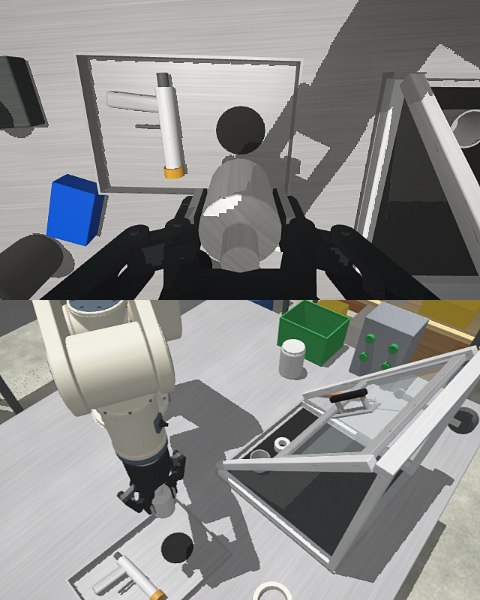

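The pad is at (320,174) in the wrist image, against the predicted (318,176), so it agrees within 2 mm. The sash is still up. Lowering.

Emit:
servo_tool(rows=[[38, [-1, 1, 35], [0, 0, 0]], [38, [0, 0, 40], [0, 0, 0]], [38, [0, 0, 40], [0, 0, 0]], [38, [0, 0, 30], [0, 0, 0]], [38, [0, 0, 25], [0, 0, 0]], [38, [0, 0, 15], [0, 0, 0]], [38, [0, 0, 8], [0, 0, 0]], [38, [0, 0, 0], [0, 0, 0]]])

```text
clock: 18.35
eef_pos: [484.6, -253.9, 36.8]
tcp_rot: [3.141, 0.002, 3.08]
contact_force: [0.3, -0.5, -0.7]
opening: 0.527
```

Emit:
servo_tool(rows=[[38, [0, 0, 4], [0, 0, 0]], [38, [0, 0, 3], [0, 0, 0]], [38, [0, 0, 1], [0, 0, 0]], [38, [0, 0, 0], [0, 0, 0]]])

```text
clock: 18.85
eef_pos: [484.5, -254.0, 28.8]
tcp_rot: [3.142, 0.002, 3.079]
contact_force: [-0.6, -0.3, -2.2]
opening: 0.525
```

Emit:
servo_tool(rows=[[38, [0, 0, 1], [0, 0, 0]], [38, [0, 0, 0], [0, 0, 0]]])

```text
clock: 19.1
eef_pos: [484.7, -254.1, 28.0]
tcp_rot: [-3.142, 0.002, 3.079]
contact_force: [-0.3, 1.6, 3.1]
opening: 0.526
```

Contact felt: the force went from −2 to +3 N. Releasing and backing straight up.

Emit:
servo_tool(rows=[[52, [0, 0, 0], [0, 0, 0]], [65, [0, 0, 0], [0, 0, 0]], [80, [0, 0, 0], [0, 0, 0]], [80, [0, 0, 0], [0, 0, 0]], [80, [0, 0, -15], [0, 0, 0]], [80, [0, 0, -30], [0, 0, 0]], [80, [0, 0, -40], [0, 0, 0]], [80, [0, 0, -40], [0, 0, 0]]])

```text
clock: 20.1
eef_pos: [484.2, -254.0, 154.9]
tcp_rot: [-3.141, 0.002, 3.079]
contact_force: [0.5, -0.1, 0.9]
opening: 0.934
```

Emit:
servo_tool(rows=[[80, [20, 0, -40], [0, 0, 0]], [80, [30, 0, -40], [0, 0, 0]], [80, [30, 0, -20], [0, 0, 0]], [80, [30, 0, 0], [0, 0, 0]], [80, [20, 0, 0], [0, 0, 0]], [80, [0, 0, 0], [0, 0, 0]]])

```text
clock: 20.85
eef_pos: [353.5, -245.8, 252.9]
tcp_rot: [-3.142, 0.002, 3.078]
contact_force: [-0.1, 0.2, -0.6]
opening: 0.933
```

Run:
```python
from h import *
s=sense();print(s['clock'],s['eef_pos'],s['opening'],s['contact_force'])
im=grab_frame('top');print('top',world('top','cup_mid'),world('top','sash'))
im2=grab_frame('scene');print('scene',world('scene','cup_mid'),world('scene','sash'))
for c in('top','scene'): print(c,'pad c',proj(c,[484,-254,8]),'cup bot',proj(c,[484,-254,88]))
cv2.imwrite('pics/f.png',np.hstack([cv2.resize(im[100:300,300:560],(390,300)),cv2.resize(im2,(400,300))]))
```

```text
20.85 [ 353.46517926 -245.80269801  252.85262613] 0.9325421790881586 [-0.07905846  0.15572061 -0.55610172]
top [(array([ 480.8, -253.3,   68.5]), 0.87)] [(array([684.8, 139.9, 309.2]), 0.55)]
scene [(array([ 493.6, -261.9,   66.6]), 0.84)] [(array([711.9, 126.3, 335.8]), 0.88)]
top pad c [426.409046   191.90253364] cup bot [436.68937224 190.76909067]
scene pad c [236.37781512 329.19076132] cup bot [230.11132848 310.95722778]
```

View pics/f.png

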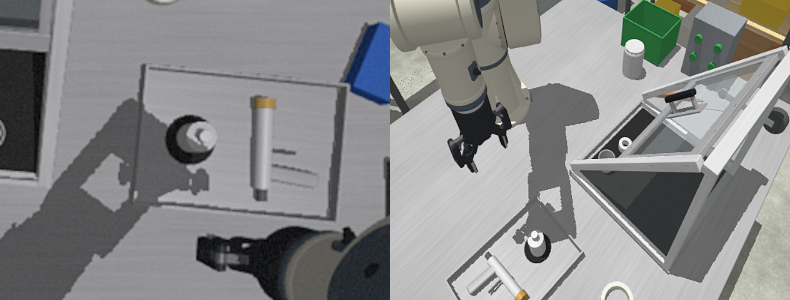

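The cup stands upright in the middle of the pad, the sash is up and the arm is clear.

```bash
python3 -c "
from rig import sign_off; print(sign_off())"
```

```text
the job is handed in; nothing more can be done
None
```

The job is done and handed in at about 21 s on the robot's clock.

- **Sash:** I slid it up about 237 mm of its 240 mm travel and let go. It stayed up by itself through every later picture.
- **Cup:** I lifted it out of the cabinet with a 45 mm grip, stood it on the rubber pad and released it once I felt contact. The last top and scene pictures show it upright, spigot up, in the middle of the pad. The arm is clear and reads no force.
- **Disagreements:**
  - The networks' final cup positions differ by up to about 15 mm: top (481, −253), scene (494, −262). I put this down to each camera seeing a different side of the cup. The tool was at (484.7, −254) at release, and my own pad estimate is about (484, −254).
  - The pad network's masks covered the whole tray, so I located the pad from its pixels and the tray's walls.
- **Grasp change:** Joints 4 and 6 came close to their limits on the approach to the handle, so I used the half-turned, slightly steeper grasp.

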